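Snap up the sprung vee rest of a pipe-tacking jig and butt the pipe home

ROBOT

A 6-joint arm with a two-finger parallel gripper is mounted at the origin on a cart in front of the work surface, level with it; the furniture and walls round the work are solid. World frame = base frame: x ahead of the robot, y to its left, z up, the work surface at z = 0. Lengths are in m, angles in rad, forces in N, time in s.
With the tool pointing down it reaches from about 0.375 to 0.975 m from the base axis. Payload 3.8 kg.
Tool frame: the origin (TCP) lies midway between the tips of the shut fingers; the grasp point (between the pads) lies 19 mm behind it; z points along the fingers, y is the line along which they close (so a half turn about z gives the same grasp; the last joint's range is limited). The gripper opens to 85 mm and grips with 20 to 120 N. Pads are 22 mm wide; open, the fingers measure 114 mm over their backs; the gripper's body (76 mm by 85 mm) begins 54 mm behind the grasp point. The pads swing forward as they close: fully open they stand 13 mm farther back than shut.
Start: joints at [-1.168, 0.264, 1.604, -0, 1.274, -0.037], TCP at [0.287, -0.611, 0.231] pointing down, gripper open.
Joint ranges: [-2.63, 2.63], [-0.94, 2.18], [0.31, 2.57], [-1.31, 4.45], [0, 2.66], [-2.55, 2.55]. Speed limits (rad/s): [2.57, 2.57, 3.14, 3.14, 3.14, 3.14].

INTERFACE

Orientations are given as a rotation vector (axis times angle).
In Python, from workcell import bot gives the robot as it stands.
- The arm moves only by the tool jog_arm, never from a script. Its argument "motion" is a list of rows, each a list of 5 numbers: the opening, from -1 (shut) to 1 (fully open), then the shift along the tool's x, y, z in mm, then the turn about the tool's z in degrees. In form: [[claw, x, y, z, twist], ...]. A call has 1 to 10 rows; each row shifts and turns the commanded pose from where the row before left it, along the tool's axes as they then stand; what a row does not reach is not made up. A row lasts 1/12 s, in which the tool goes at most 41.7 mm and 7.16 degrees, less where a joint would pass 70% of its speed; a pose out of reach is approached as far as the arm can. A call with a gripper value outside its range is refused whole. The fingers move at their own pace and stop on an object; "force" is the grip in N (left out, the last holds). Time passes only in rows, so rows that do not move let the fingers close. It gives the time, the measured TCP pose, the force, the opening and the grip force at its end, in the units of the state.
- bot.read_state(): the state, without advancing time (a new reading comes with each control period).
- bot.read_camera(name): name is "side" or "top"; returns (picture, depth): 400x640x3 uint8, red, green, blue; 400x640 float32, m along the optical axis (not along the pixel's ray), 0 where there is no reading.
- bot.get_calibration(name): a dict with "vfov" (degrees; the focal length in pixels is half the picture's height over the tangent of half this angle, whatever the lens; pixels are square), "cx", "cy" (the principal point, pixels), "dist" ([k1, k2, p1, p2, k3] as OpenCV has them; the pictures are not rectified), "rvec" (rotation vector, rad) and "tvec" (3), from world to camera coordinates, as OpenCV has them. Camera axes: x right, y down, z forward; pixel columns grow to the right and rows downward; lengths in m; the calibration is good to about 2 mm. A picture is of the moment at which its call begins. get_calibration takes no time and is no camera call.
- bot.finish_job(): hands the job in; it is judged then, once.
The state is a dict: "time": time; "q": joint angles; "joint_vel": joint speeds; "joint_torque": joint torques, N m; "tool_pos": TCP position; "tcp_rot": TCP orientation; "wrist_force": force on the tool from outside, world axes, zero at the start; "torque": the same for the moment, N m; "width": opening from 0.0 (shut) to 1.0 (fully open); "grip_force": force on a finger pad.
Only numpy, scipy, OpenCV 4.12 (cv2) and the standard library are available. Lean on these libraries where they do the work, as an engineer would, in place of code of your own. Each camera call takes 0.05 s, during which the arm holds its last target. There are 200 camera calls.

TASK

Swing up the sprung vee rest of the pipe-tacking jig: with the gripper shut, push its bar past the over-centre point until the gas strut takes it and it snaps upright against its stop screw, and do not lean on it there or push it with more than 25 N. Then lay the pipe gently in both vees and slide it along them home against the end plate, holding it there a moment with a steady push of about 10 N, never more than 25 N. Leave the jig with the pipe resting in it, let go, and do not disturb the other things on the bench.

Things in the scene. Friction and masses are not known exactly. Their poses are not given: they have to be found in the camera images.
- jig: pipe-tacking jig bolted to the bench: dark steel base plate 96 x 300 x 10 mm with grey brackets; its +x side faces the robot. Origin: on its underside, under the vees, mid-length. z up; y runs along the base and the seated pipe, from the swing rest (-y end) to the end plate (+y end); x across. A pipe lying in both vees has its axis at x 0, z 140 mm; when it is home its middle is at y +15 and its free end at y -85 mm
- end_plate: grey upright plate at the jig's +y end, 64 mm wide, its top 163 mm above the bench. Its origin and axes are the jig's own (not on the plate itself); its inner face, which the pipe's end must meet, is at jig y +115 mm
- vee_fixed (a point): bottom of the groove of the fixed vee (jig x 0, y +85, z 116 mm): 90 degrees, mouth 48 mm wide, 14 mm thick along y, on a grey post. Sliding the pipe along the bare steel vees takes 2 to 7 N. Between the vees stands the stop screw's bracket (jig y -32 to -5, up to z 82 mm), and at +x the gas strut (below z 65 mm); else it is clear
- rest (a joint): angle of the swing rest, rad: 0 parked, leaning outward (to jig -y) 50 degrees from upright; 0.87 upright; grows as it swings up and in. The strut presses it back to 0 below the over-centre point (between 0.63 and 0.75) and onto the rigid stop screw (between 0.83 and 1.01) above it; both are set anew each time and not measured. Square push at the bar: 8 to 12 N at first, falling to 0
- rest_hinge (a point): hinge of the swing rest, on its pivot pin: jig x 0, y -60, z 36 mm; the hinge line runs along jig x
- rest_bar (a point): the rest's push bar where its axis crosses the leg's middle: a round dark bar 10 mm thick, along jig x, square through the 30 mm wide leg, 60 mm from the hinge; on the robot's side (+x) it stands free from x +15 to +89 mm and ends in a 15 mm collar (x +89 to +96). Parked it is at jig y -106, z 75 mm. z axis: along the leg, away from the hinge
- vee_rest (a point): bottom of the groove of the swing rest's vee, 80 mm from the hinge at the end of the leg: 90 degrees, mouth 48 mm wide, 16 mm thick; its lips reach 104 mm from the hinge and 30 mm to either side. With the rest up it is level with the fixed vee and carries the pipe
- pipe: plain steel pipe lying on the bench, 34 mm outside diameter, 200 mm long, 0.3 to 0.6 kg, both ends alike. Origin: middle of its axis; y axis along the pipe
- chalk: white soapstone stick lying on the bench, 12 x 90 x 8 mm, bystander; origin: centre of its underside
- magnet: triangular welding magnet lying on the bench, 75 x 85 x 15 mm, bystander; origin: centre of its underside
- disc: grinding disc lying on the bench, 101 mm diameter, 10 mm thick, bystander; origin: centre of its underside

How it is judged:
By the outcome, as a careful person would: the job done as asked, in the order asked, and still so for the second after the job is handed in, with the robot touching nothing.
It also fails if it takes over 72 s, if anything falls off the work surface, if the arm or the gripper's body presses on something with over 40 N, if the wrist force passes 120 N, or if a joint passes its speed limit or range.

## Working session

There is one attempt and no reset: what is moved stays moved. The work goes in short steps, Python scripts to look and compute and a tool call to move; the robot and the scene stay as the last step left them, time stands still between calls to the robot, and variables do not carry over. Pictures are saved under pics/ and viewed, at most 10 in all, crops included, and the job is handed in when it is done.

Besides the shell and the picture viewer there is one more tool, called after "Request:" in YAML: its name, and indented under it one key for each argument. jog_arm: Moves the arm, as the interface text tells. Its arguments: {"type":"object","properties":{"motion":{"type":"array"},"force":{"type":"number"}},"required":["motion"]}

```bash
ls; mkdir -p pics
cat > h.py <<'E'
import numpy as np, cv2
from workcell import bot
def cal(n):
    c=bot.get_calibration(n); f=200/np.tan(np.radians(c['vfov'])/2)
    K=np.array([[f,0,c['cx']],[0,f,c['cy']],[0,0,1.]]); R=cv2.Rodrigues(np.array(c['rvec'],float))[0]
    return K,np.array(c['dist'],float),R,np.array(c['tvec'],float)
def ray(n,uv):
    K,d,R,t=cal(n); p=cv2.undistortPoints(np.array(uv,float).reshape(-1,1,2),K,d)[:,0]
    D=np.c_[p,np.ones(len(p))]@R; return -R.T@t,D   # point at depth s: C+s*D
def onz(n,uv,z):
    C,D=ray(n,uv); return C+D*((z-C[2])/D[:,2])[:,None]
def cloud(n,depth):
    v,u=np.mgrid[:400,:640]; C,D=ray(n,np.c_[u.ravel(),v.ravel()])
    return (C+D*depth.ravel()[:,None]).reshape(400,640,3)
def proj(n,P):
    K,d,R,t=cal(n); return cv2.projectPoints(np.array(P,float).reshape(-1,1,3),R,t,K,d)[0][:,0]
def shot(n,fn):
    im,d=bot.read_camera(n); cv2.imwrite('pics/'+fn+'.png',im[:,:,::-1]); np.savez('pics/'+fn,im=im,d=d); return im,d
E
python3 - <<'E'
from h import *
shot('top','t0'); shot('side','s0')
for n in('top','side'):
    K,d,R,t=cal(n); print(n,K[0,0],-R.T@t,R[2])
print(bot.read_state())
E
```

```text
pics
top 484.4642508838413 [0.53241318 0.19617929 0.99287813] [ 0.08547432  0.02054975 -0.99612843]
side 474.6797182488617 [0.07866644 0.92625459 0.47040211] [ 0.51276418 -0.75908375 -0.40107949]
{'time': 0.1, 'q': array([-1.16787630e+00,  2.64678259e-01,  1.60522597e+00,  1.04304471e-05,
        1.27371970e+00, -3.69088325e-02]), 'joint_vel': array([ 1.55793791e-03, -2.17157863e-03, -1.61682939e-03, -8.67263394e-05,
        3.15773568e-03, -4.99744294e-06]), 'joint_torque': array([-2.00123900e-04, -5.16709721e+01, -3.68589771e+01, -1.39223671e-04,
        6.31834060e-03,  3.27224711e-06]), 'tool_pos': array([ 0.28714185, -0.61015116,  0.23009243]), 'tcp_rot': array([-3.06398090e+00, -6.84885412e-01,  5.64903510e-04]), 'wrist_force': array([-0.73655215, -0.06259294, -0.26467579]), 'torque': array([ 0.00255802, -0.00290096, -0.03636211]), 'grip_force': 0.0, 'width': 1.0016700690263252}
```

View pics/t0.png

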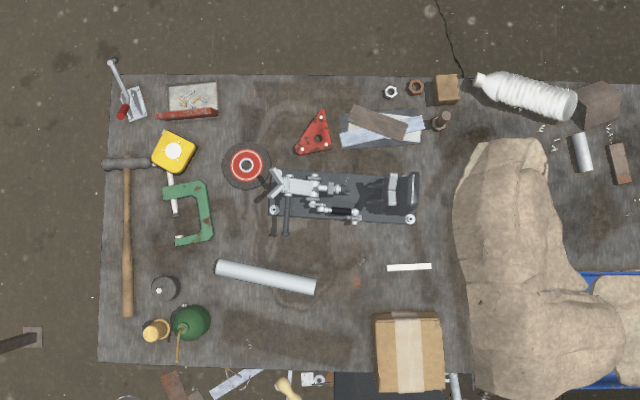

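View pics/s0.png

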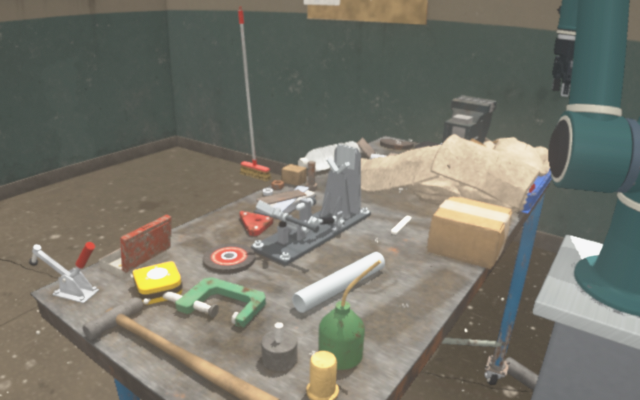

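The top view shows the jig at (268–418, 170–225). Its rest end is on the left (world +y), the end plate is on the right near (410,190), and the bar comes down toward (287,235). The pipe runs from (216,266) to (316,287), the chalk is at (410,267), the magnet at (315,135) and the disc at (246,166). The side view shows the same things, with the jig at (255–370, 145–260).

Run:
```python
from h import *
a=np.load('pics/t0.npz');b=np.load('pics/s0.npz')
A=a['im'][150:245,235:435];B=b['im'][135:270,220:390]
A=cv2.resize(A,None,fx=4,fy=4,interpolation=3)[:380,:800];B=cv2.resize(B,None,fx=4,fy=4,interpolation=3)
cv2.imwrite('pics/t0c.png',A[:,:,::-1]);cv2.imwrite('pics/s0c.png',B[:,:,::-1])
for n,z in(('top',a),('side',b)):
    P=cloud(n,z['d']); np.save('pics/c_'+n,P)
    # pipe: bright-blueish cluster by height
    print(n,'bench z',np.median(P[250:255,330:380,2]) if n=='top' else '', (z['d']>0).mean())
P=np.load('pics/c_top.npy')
m=(P[:,:,2]>.008)&(np.indices((400,640))[0]>240)&(np.indices((400,640))[0]<305)&(np.indices((400,640))[1]>200)&(np.indices((400,640))[1]<330)
q=P[m];c=q[:,:2].mean(0);u,s,vt=np.linalg.svd(q[:,:2]-c);print('pipe',c,vt[0],np.ptp((q[:,:2]-c)@vt.T,0),np.percentile(q[:,2],[50,95,99]))
np.set_printoptions(linewidth=250)
print((P[165:236:3,262:424:5,2]*1000).astype(int))
```

```text
top bench z -7.018078468862265e-05 0.99591015625
side bench z  0.935140625
pipe [0.45262596 0.32343167] [-0.12719415 -0.99187784] [0.2605749  0.12018502] [0.03182624 0.0361277  0.99287813]
[[  7   7   0  -1  -2   0   2  -2   0   2   2   0  -1   1   0   1  -1   1   0   0   0  -2   0  -2  -2   0   0   0   0   0  -1   3   0]
 [  8   9  98   1   0  -1   0   1  -2  -1  -2   0  -2   0   0   0  -1   0   1   1   0  -2   1   2  -1   0   0  -1   1   0   1   2  -1]
 [ 10   8 101 101  13   9   9  11   9  12   6   2   0   0   1   0   0   0   0  -2  -1   3  -3   2  -2   1   1  -2   0   0  -4  -1  -1]
 [  5  10  98 104   5   9  12   9  11  10  42  10   6  10   9  12  10  11  10   9  -4   2   0  -3   0   0 138 136   2  90 158 156  -1]
 [ 13  10   7 101   8  77  80  10  10  11  48  43   7   9   8  11  11  10  10  10  10   9  10  10  10   9 137 137  24  91 163 163   0]
 [  8  -1   8  92  97  87  76  69  64   5  46  48   8  10  12   9   9   7   9  10  14  11  11  10  11  83 134 131  24  95 164 164   2]
 [  9  -1  10  81  95  85  72  69  64  56  45  46   9  10  82   8  10  10  13   8   9  11   8  12  11
[... 1629 characters left out ...]
 12  10  14  20   0   3]
 [  2  -2   0  -1   0  82   1  -2  -2  -3   0   2  -3   0  -1   0   1  -2  31  29   4   0   2   1  -1   9   8  14  10  12  14   4  -1]
 [  1   0  -3  -1   0  79  -1   0  -3   0  -4   1   3   2  -1   0   4   1  -3   0   1   0   2  -3   1   0   1   0  -1   4   2   1   0]
 [  2   1   0   3   2  78   0   0   1  -1   0   0   1  -2  -2   0   2   0   0  -1   0   1  -5   1   0  -1   1  -1  -1  -1   1   1   1]
 [  1  -1   2   0  -1  79   0  -1  -4   0   1   1   1   1   0  -4   0   0   0   0   0   1   0   0   0   0   2   0   1   0   0   2   0]
 [  0  -2   0   0  79  78   0   0   1  -3   1   0  -1   0   0   2  -2  -1   0   1  -2   0   0   0   0   1   0   0  -2  -2  -2   2   0]]
```

Run:
```python
from h import *
np.set_printoptions(precision=4,suppress=True)
P=np.load('pics/c_top.npy');S=np.load('pics/c_side.npy');V,U=np.indices((400,640))
m=((P[:,:,2]>.005)&(P[:,:,2]<.2)&(V>150)&(V<240)&(U>262)&(U<424))
q=P[m]
bar=(q[:,2]>.07)
# base plate
z=(P[:,:,2]>.005)&(P[:,:,2]<.016)&(V>165)&(V<228)&(U>266)&(U<422)
w=cv2.morphologyEx(z.astype(np.uint8),cv2.MORPH_OPEN,np.ones((2,2)))
n,l,st,_=cv2.connectedComponentsWithStats(w); k=1+np.argmax(st[1:,4]); print(st[k])
b=P[z][:,:2].astype(np.float32); 
b=P[l==k][:,:2].astype(np.float32)
r=cv2.minAreaRect(b);print('base rect',r)
# end plate top
e=P[(P[:,:,2]>.15)&(P[:,:,2]<.175)&(V>165)&(V<220)&(U>390)&(U<424)];r=cv2.minAreaRect(e[:,:2].astype(np.float32));print('endplate',r,np.median(e[:,2]),len(e))
f=P[(P[:,:,2]>.113)&(P[:,:,2]<.148)&(V>165)&(V<220)&(U>380)&(U<402)];print('fixed vee',cv2.minAreaRect(f[:,:2].astype(np.float32)),np.percentile(f[:,2],[2,98]))
g=P[(P[:,:,2]>.068)&(P[:,:,2]<.088)&(V>205)&(V<240)&(U>278)&(U<294)];print('bar',cv2.minAreaRect(g[:,:2].astype(np.float32)),np.percentile(g[:,2],[10,50,90]),g[:,:2].min(0),g[:,:2].max(0)); print(cv2.fitLine(g[:,:2].astype(np.float32),cv2.DIST_HUBER,0,.001,.001).ravel())
for n,C in(('top',P),('side',S)):
    x,y,zz=C[:,:,0],C[:,:,1],C[:,:,2]
    m=(zz>.012)&(zz<.05)&(x>.38)&(x<.51)&(y>.2)&(y<.44)
    l,k,st,_=cv2.connectedComponentsWithStats(m.astype(np.uint8)); i=1+np.argmax(st[1:,4]);p=C[k==i]
    print('pipe',n,len(p),cv2.minAreaRect(p[:,:2].astype(np.float32)),np.percentile(p[:,2],[90,98]))
    t=p[p[:,2]>.026];print('  ridge',cv2.fitLine(t[:,:2].astype(np.float32),cv2.DIST_HUBER,0,.001,.001).ravel())
```

```text
[ 317  173   99   53 2507]
base rect ((0.6107968688011169, 0.12715424597263336), (0.13269448280334473, 0.18569308519363403), 9.194578170776367)
endplate ((0.6175483465194702, 0.053432077169418335), (0.013321451842784882, 0.061833273619413376), 89.57562255859375) 0.16316648845328252 264
fixed vee ((0.6198059320449829, 0.08878175914287567), (0.014114977791905403, 0.05594173073768616), 87.11373901367188) [0.1162 0.1416]
bar ((0.5614270567893982, 0.2834073007106781), (0.011634300462901592, 0.05522540956735611), 89.1156234741211) [0.0767 0.0795 0.0818] [0.5338 0.2773] [0.589  0.2896]
[ 0.999  -0.045   0.5605  0.2825]
pipe top 1740 ((0.45015519857406616, 0.32653194665908813), (0.20150892436504364, 0.03479008749127388), 79.68991088867188) [0.0352 0.0365]
  ridge [0.1795 0.9838 0.4505 0.3251]
pipe side 1587 ((0.44739362597465515, 0.32906046509742737), (0.2007571905851364, 0.034146517515182495), 79.50373077392578) [0.0338 0.0347]
  ridge [0.1776 0.9841 0.4439 0.3376]
```

View pics/t0c.png

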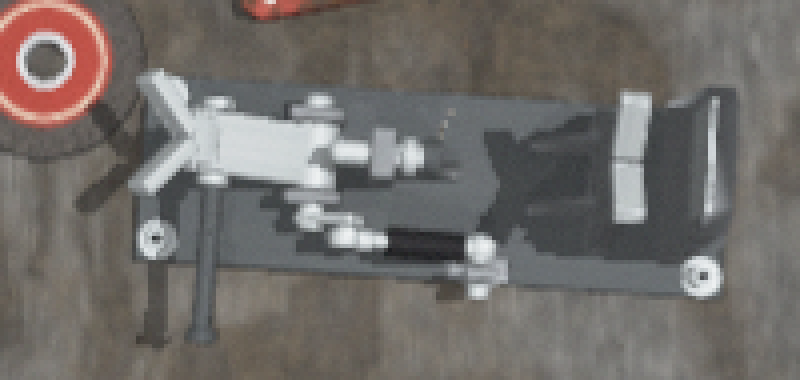

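View pics/s0c.png

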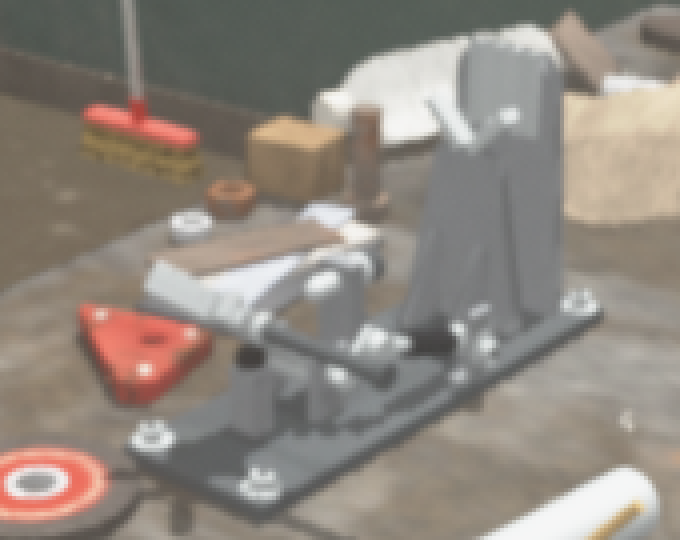

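Crop t0c shows the parked vee at (160,130), the bar from (210,180) to (202,340), the fixed vee at (630,157), and the base corners at (133,260) and (722,297). Crop s0c shows the rest leaning outward with its bar reaching to (380,375).

Run:
```python
from h import *
np.set_printoptions(precision=4,suppress=True)
px=lambda u,v:(235+(u+.5)/4-.5,150+(v+.5)/4-.5)
k=onz('top',[px(133,260),px(722,297)],.01);print('base front corners',k,np.linalg.norm(k[1]-k[0])); d=k[1]-k[0];d/=np.linalg.norm(d);print(d)
P=np.load('pics/c_top.npy');S=np.load('pics/c_side.npy')
def tojig(C,o,yj):
    xj=np.array([-yj[1],yj[0]])*-1  # x = y rotated -90
    xj=np.array([yj[1],-yj[0]]); w=C[...,:2]-o; return np.stack([w@xj,w@yj,C[...,2]],-1)
for a in(.03,.045,.06):
    yj=np.array([-np.sin(a),-np.cos(a)])
    o=np.array([.6198,.0888])-.085*yj
    for n,C in(('top',P),('side',S)):
        J=tojig(C,o,yj); x,y,z=J[...,0],J[...,1],J[...,2]
        f=J[(z>.02)&(z<.14)&(abs(x)<.03)&(y>.10)&(y<.13)]
        m=(z>.112)&(z<.145)&(abs(x)<.04)&(abs(y-.085)<.02); v=J[m]
        b=J[(abs(z-.077)<.012)&(x>.03)&(x<.1)&(abs(y+.106)<.02)]
        p=J[(z>.155)&(z<.17)&(y>.09)&(y<.15)&(abs(x)<.06)]
        bb=J[(abs(z-.01)<.004)&(abs(y)<.16)&(abs(x)<.06)]
        L=v[v[:,0]<-.005];R=v[v[:,0]>.005]
        print(a,n,'vee x',np.percentile(v[:,0],[2,98]),'y',np.percentile(v[:,1],[5,95]),'plate x',np.percentile(p[:,0],[2,98]),'y',np.percentile(p[:,1],[5,95]),'bar y,z',np.median(b[:,1]),np.polyfit(b[:,0],b[:,1],1),np.median(b[:,2]),b[:,0].min(),'base x',np.percentile(bb[:,0],[1,99]),'y',np.percentile(bb[:,1],[.5,99.5]))
```

```text
base front corners [[0.5745 0.3264 0.01  ]
 [0.5617 0.0271 0.01  ]] 0.29953554863317294
[-0.0427 -0.9991  0.    ]
0.03 top vee x [-0.0261  0.0273] y [0.0783 0.0912] plate x [-0.0269  0.0288] y [0.1143 0.125 ] bar y,z -0.10669605444298415 [-0.0117 -0.1061] 0.07935687395282465 0.031009690083204294 base x [-0.0427  0.0546] y [-0.1579  0.1453]
0.03 side vee x [-0.0221  0.0291] y [0.0752 0.0874] plate x [-0.02    0.0292] y [0.11   0.1228] bar y,z -0.11222703260227533 [-0.0183 -0.1106] 0.07716447954593991 0.030112309230912977 base x [-0.0408  0.0576] y [-0.1577  0.1371]
0.045 top vee x [-0.0262  0.0272] y [0.0783 0.0911] plate x [-0.0273  0.0283] y [0.1144 0.1251] bar y,z -0.10577825575813922 [ 0.0032 -0.1061] 0.07941310265735996 0.030195362526678687 base x [-0.0394  0.0554] y [-0.1579  0.1458]
0.045 side vee x [-0.0221  0.0292] y [0.0754 0.0876] plate x [-0.0204  0.0287] y [0.1101 0.1227] bar y,z -0.11130697037062615 [ 0.0001 -0.1108] 0.07714240062984082 0.03036814497475262 base x [-0.0383  0.0581] y [-0.1573  0.138 ]
0.06 top vee x [-0.0262  0.0272] y [0.0782 0.091 ] plate x [-0.0278  0.0277] y [0.1142 0.1252] bar y,z -0.10475311795383176 [ 0.0157 -0.106 ] 0.07932628180117096 0.030613143028355386 base x [-0.0382  0.0574] y [-0.1582  0.1463]
0.06 side vee x [-0.0221  0.0292] y [0.0754 0.0876] plate x [-0.0208  0.0282] y [0.1102 0.1228] bar y,z -0.1103434280709405 [ 0.0125 -0.1107] 0.07712032171374172 0.030663481893137383 base x [-0.0353  0.0594] y [-0.1577  0.1389]
```

```bash
cat >> h.py <<'E'
A=.043; O=np.array([.622,.175]); YJ=np.array([-np.sin(A),-np.cos(A)]); XJ=np.array([YJ[1],-YJ[0]])
def jig(x,y,z): return np.r_[O+x*XJ+y*YJ,z]      # m
def injig(p): w=np.array(p[:2])-O; return np.array([w@XJ,w@YJ,p[2]])
def plan(p,yaw=None,s=None):
    s=s or bot.read_state(); R=cv2.Rodrigues(s['tcp_rot'])[0]; psi=np.degrees(np.arctan2(R[1,0],R[0,0]))
    print('mm in tool axes',np.round(R.T@(np.array(p)-s['tool_pos'])*1e3,1),'yaw',round(psi,2),'twist',None if yaw is None else round(psi-yaw,2),
     'tcp jig',np.round(injig(s['tool_pos'])*1e3,1),'F',np.round(s['wrist_force'],1))
E
python3 - <<'E'
from h import *
P=np.load('pics/c_top.npy')
for i in np.linspace(0,1,12):
    c=np.array([.287,-.61])*(1-i)+np.array([.563,.323])*i
    m=(np.hypot(P[...,0]-c[0],P[...,1]-c[1])<.09)&(P[...,2]<.5)
    print(c.round(2),P[m][:,2].max().round(3) if m.any() else None)
E
```

```text
[ 0.29 -0.61] None
[ 0.31 -0.53] None
[ 0.34 -0.44] 0.084
[ 0.36 -0.36] 0.121
[ 0.39 -0.27] 0.157
[ 0.41 -0.19] 0.188
[ 0.44 -0.1 ] 0.188
[ 0.46 -0.02] 0.174
[0.49 0.07] 0.022
[0.51 0.15] 0.054
[0.54 0.24] 0.087
[0.56 0.32] 0.112
```

Request:
jog_arm:
  motion:
    - [-1, 0, 0, -8, -7]
    - [-1, 0, 0, -8, -7]
    - [-1, 0, 0, -8, -7]
    - [-1, 0, 0, -8, -7]
    - [-1, 0, 0, -8, -7]
    - [-1, 0, 0, -8, -7]
    - [-1, 0, 0, -8, -7]
    - [-1, 0, 0, -8, -7]
    - [-1, 0, 0, 0, -6.3]
    - [-1, 0, 0, 0, 0]

```text
time: 0.93
tool_pos: [0.2874, -0.6108, 0.2955]
tcp_rot: [2.266, 2.175, -0.0]
wrist_force: [-0.0, 0.2, 0.6]
width: -0.002
grip_force: 0.0
```

Run:
```python
from h import *
plan(jig(.065,-.145,.25),87.54); print(jig(.065,-.145,.063))
```

```text
mm in tool axes [944.  237.4  45.2] yaw 87.65 twist 0.11 tcp jig [300.5 799.5 295.5] F [-0.   0.2  0.6]
[0.56329316 0.32266011 0.063     ]
```

Request:
jog_arm:
  motion:
    - [-1, 20, 5, 0, 0]
    - [-1, 36, 9, 0, 0]
    - [-1, 36, 9, 0, 0]
    - [-1, 36, 9, 0, 0]
    - [-1, 36, 9, 0, 0]
    - [-1, 36, 9, 0, 0]
    - [-1, 36, 9, 0, 0]
    - [-1, 36, 9, 0, 0]
    - [-1, 36, 9, 0, 0]
    - [-1, 36, 9, 0, 0]

```text
time: 1.77
tool_pos: [0.388, -0.2688, 0.2945]
tcp_rot: [-2.273, -2.167, 0.0]
wrist_force: [0.4, -0.5, -0.9]
width: -0.001
grip_force: 0.0
```

Request:
jog_arm:
  motion:
    - [-1, 36, 9, 0, 0]
    - [-1, 36, 9, 0, 0]
    - [-1, 36, 9, 0, 0]
    - [-1, 36, 9, 0, 0]
    - [-1, 36, 9, 0, 0]
    - [-1, 36, 9, 0, 0]
    - [-1, 36, 9, 0, 0]
    - [-1, 36, 9, 0, 0]
    - [-1, 36, 9, 0, 0]
    - [-1, 36, 9, 0, 0]

```text
time: 2.6
tool_pos: [0.4936, 0.0868, 0.2946]
tcp_rot: [-2.273, -2.168, 0.001]
wrist_force: [0.9, -1.0, 0.0]
width: 0.001
grip_force: 0.0
```

Request:
jog_arm:
  motion:
    - [-1, 36, 9, 0, 0]
    - [-1, 36, 9, 0, 0]
    - [-1, 36, 9, 0, 0]
    - [-1, 36, 9, 0, 0]
    - [-1, 36, 9, 0, 0]
    - [-1, 36, 9, 0, 0]
    - [-1, 20, 5, 10, 0]
    - [-1, 5, 2, 20, 0]
    - [-1, 0, 0, 20, 0]
    - [-1, 0, 0, 0, 0]

```text
time: 3.43
tool_pos: [0.5624, 0.3223, 0.2388]
tcp_rot: [-2.269, -2.169, 0.015]
wrist_force: [-0.7, -0.4, -2.2]
width: -0.002
grip_force: 0.0
```

Run:
```python
from h import *
plan(jig(.065,-.145,.063),87.54)
```

```text
mm in tool axes [  1.3   2.4 175.8] yaw 87.4 twist -0.14 tcp jig [  65.8 -144.6  238.8] F [-0.7 -0.4 -2.2]
```

Request:
jog_arm:
  motion:
    - [-1, 0, 0, 20, 0]
    - [-1, 0, 0, 30, 0]
    - [-1, 0, 0, 30, 0]
    - [-1, 0, 0, 30, 0]
    - [-1, 0, 0, 30, 0]
    - [-1, 0, 0, 20, 0]
    - [-1, 0, 0, 10, 0]
    - [-1, 0, 0, 4, 0]
    - [-1, 0, 0, 0, 0]
    - [-1, 0, 0, 0, 0]

```text
time: 4.27
tool_pos: [0.5666, 0.3234, 0.073]
tcp_rot: [2.27, 2.171, 0.004]
wrist_force: [0.0, 0.4, -0.5]
width: -0.002
grip_force: 0.0
```

Run:
```python
from h import *
plan(jig(.065,-.145,.063),87.54)
im,d=shot('side','s1');C=cloud('side',d);s=bot.read_state();p=s['tool_pos']
print(proj('side',[p,jig(.065,-.106,.075)]))
cv2.imwrite('pics/s1c.png',cv2.resize(im[150:280,200:340],None,fx=4,fy=4,interpolation=3)[:,:,::-1])
m=(C[...,2]>p[2]+.002)&(C[...,2]<p[2]+.03)&(np.hypot(C[...,0]-p[0],C[...,1]-p[1])<.028)
print((C[m].min(0)-p)*1e3,(C[m].max(0)-p)*1e3,(np.median(C[m],0)-p)*1e3,m.sum())
m=(np.abs(C[...,2]-.077)<.01)&(np.abs(C[...,0]-.56)<.02)&(C[...,1]>.25)&(C[...,1]<.305);print(np.median(C[m],0),m.sum(),[injig(q)*1e3 for q in(C[m].min(0),C[m].max(0))])
```

```text
mm in tool axes [-0.9 -3.3 10. ] yaw 87.45 twist -0.09 tcp jig [  61.8 -145.9   73. ] F [ 0.   0.4 -0.5]
[[289.1123524  231.27323548]
 [304.61978778 223.70362041]]
[-15.28702227  -8.32256861   2.33309399] [15.49158103 13.82244069 29.96321351] [-6.48808068  7.57641953 18.07651847] 209
[0.55843247 0.28813999 0.07740424] 82 [array([  85.16937755, -102.43335603,   71.2712716 ]), array([  48.68595315, -114.03802357,   80.75837087])]
```

View pics/s1c.png

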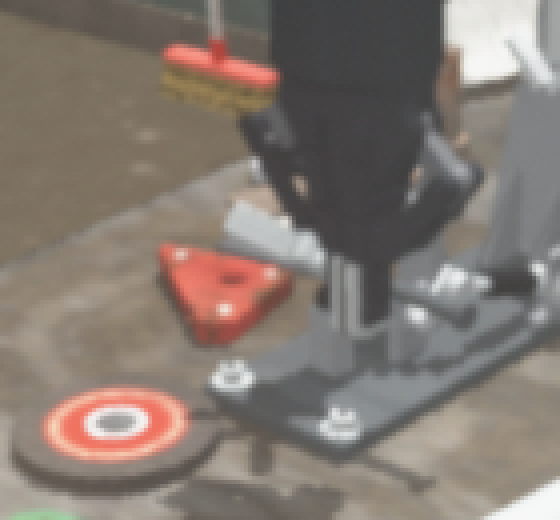

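Crop s1c shows the shut fingertips at (360,325). They are beside and outside the bar, which runs to about (475,315), and the projected TCP agrees.

Request:
jog_arm:
  motion:
    - [-1, 0, 0, 8, 0]
    - [-1, -6, 0, 0, 0]
    - [-1, -6, 0, 0, 0]
    - [-1, -3, 0, 0, 0]
    - [-1, 0, 0, 0, 0]
    - [-1, 0, 0, 0, 0]

```text
time: 4.82
tool_pos: [0.5649, 0.3076, 0.0635]
tcp_rot: [2.27, 2.172, 0.0]
wrist_force: [0.2, -0.0, 0.2]
width: 0.003
grip_force: 0.0
```

Request:
jog_arm:
  motion:
    - [-1, -2, 0, 0, 0]
    - [-1, -2, 0, 0, 0]
    - [-1, -2, 0, 0, 0]
    - [-1, 0, 0, 0, 0]

```text
time: 5.15
tool_pos: [0.5644, 0.3017, 0.0632]
tcp_rot: [2.27, 2.172, -0.0]
wrist_force: [-0.3, -0.2, -1.0]
width: -0.001
grip_force: 0.0
```

Request:
jog_arm:
  motion:
    - [-1, -1, 0, 0, 0]
    - [-1, -1, 0, 0, 0]
    - [-1, 0, 0, 0, 0]

```text
time: 5.4
tool_pos: [0.5644, 0.3002, 0.0633]
tcp_rot: [-2.269, -2.172, -0.001]
wrist_force: [0.3, -0.3, -0.2]
width: 0.0
grip_force: 0.3
```

Request:
jog_arm:
  motion:
    - [-1, -1, 0, 0, 0]
    - [-1, -0.5, 0, 0, 0]
    - [-1, 0, 0, 0, 0]

```text
time: 5.65
tool_pos: [0.5644, 0.3, 0.0634]
tcp_rot: [-2.269, -2.171, -0.003]
wrist_force: [0.8, 5.9, -1.9]
width: -0.001
grip_force: 2.7
```

Request:
jog_arm:
  motion:
    - [-1, -1, 0, 0, 0]
    - [-1, -0.5, 0, -0.5, 0]
    - [-1, 0, 0, 0, 0]

```text
time: 5.9
tool_pos: [0.5644, 0.2996, 0.0638]
tcp_rot: [-2.268, -2.17, -0.006]
wrist_force: [0.1, 9.7, -3.3]
width: 0.0
grip_force: 4.5
```

Request:
jog_arm:
  motion:
    - [-1, -1.3, 0, -1.4, 0]
    - [-1, -1.3, 0, -1.5, 0]
    - [-1, -1.4, 0, -1.5, 0]

```text
time: 6.15
tool_pos: [0.5642, 0.2959, 0.0682]
tcp_rot: [-2.268, -2.17, -0.006]
wrist_force: [0.1, 9.2, -3.4]
width: 0.002
grip_force: 4.8
```

Request:
jog_arm:
  motion:
    - [-1, -1.5, 0, -1.4, 0]
    - [-1, -1.5, 0, -1.3, 0]
    - [-1, -1.5, 0, -1.3, 0]
    - [-1, -1.6, 0, -1.2, 0]
    - [-1, -1.6, 0, -1.2, 0]
    - [-1, -1.7, 0, -1.1, 0]

```text
time: 6.65
tool_pos: [0.5638, 0.2867, 0.0764]
tcp_rot: [-2.268, -2.17, -0.007]
wrist_force: [-0.9, 9.0, 0.6]
width: 0.004
grip_force: 4.7
```

Request:
jog_arm:
  motion:
    - [-1, -1.7, 0, -1, 0]
    - [-1, -1.7, 0, -1, 0]
    - [-1, -1.8, 0, -1, 0]
    - [-1, -1.8, 0, -0.8, 0]
    - [-1, -1.8, 0, -0.8, 0]
    - [-1, -1.8, 0, -0.8, 0]

```text
time: 7.15
tool_pos: [0.5634, 0.2759, 0.0828]
tcp_rot: [-2.268, -2.17, -0.006]
wrist_force: [-2.9, 7.0, 4.1]
width: -0.001
grip_force: 3.6
```

Request:
jog_arm:
  motion:
    - [-1, -1.5, 0, -0.7, 0]
    - [-1, -1.5, 0, -0.6, 0]
    - [-1, -1, 0, -0.5, 0]

```text
time: 7.4
tool_pos: [0.5636, 0.2708, 0.0844]
tcp_rot: [-2.269, -2.172, -0.005]
wrist_force: [-1.9, 4.3, 3.6]
width: 0.001
grip_force: 2.2
```

Request:
jog_arm:
  motion:
    - [-1, -1, 0, -0.5, 0]
    - [-1, -1, 0, -0.3, 0]

```text
time: 7.57
tool_pos: [0.5636, 0.2677, 0.0845]
tcp_rot: [2.269, 2.173, 0.003]
wrist_force: [0.7, 3.1, 2.4]
width: -0.001
grip_force: 1.4
```

Request:
jog_arm:
  motion:
    - [-1, -1, 0, -0.3, 0]
    - [-1, -1, 0, -0.3, 0]

```text
time: 7.73
tool_pos: [0.563, 0.2646, 0.0842]
tcp_rot: [2.269, 2.172, -0.001]
wrist_force: [0.8, 1.6, 1.9]
width: 0.002
grip_force: 0.7
```

Request:
jog_arm:
  motion:
    - [-1, -0.7, 0, -0.2, 0]
    - [-1, -0.5, 0, 0, 0]

```text
time: 7.9
tool_pos: [0.5624, 0.263, 0.0839]
tcp_rot: [2.269, 2.172, -0.003]
wrist_force: [0.2, 0.8, 0.4]
width: 0.001
grip_force: 0.3
```

Request:
jog_arm:
  motion:
    - [-1, -0.6, 0, 0, 0]
    - [-1, 0, 0, 0, 0]
    - [-1, 0, 0, 0, 0]

```text
time: 8.15
tool_pos: [0.5623, 0.2627, 0.0839]
tcp_rot: [-2.269, -2.172, 0.002]
wrist_force: [-0.5, -0.3, 0.7]
width: 0.004
grip_force: 0.0
```

Run:
```python
from h import *
plan(jig(.065,-.145,.2))
im,d=shot('side','s2')
cv2.imwrite('pics/s2c.png',cv2.resize(im[110:270,200:400],None,fx=4,fy=3.75,interpolation=3)[:,:,::-1])
C=cloud('side',d); J=np.stack([(C[...,:2]-O)@XJ,(C[...,:2]-O)@YJ,C[...,2]],-1)*1e3
m=(J[...,2]>110)&(J[...,2]<150)&(J[...,1]<-20)&(J[...,1]>-150)&(abs(J[...,0])<32);print(m.sum(),np.percentile(J[m],[5,50,95],0).round())
```

```text
mm in tool axes [  59.8   -1.8 -116.1] yaw 87.49 twist None tcp jig [ 63.4 -85.1  83.9] F [-0.5 -0.3  0.7]
215 [[-24. -97. 111.]
 [ -7. -78. 126.]
 [ 28. -67. 147.]]
```

View pics/s2c.png

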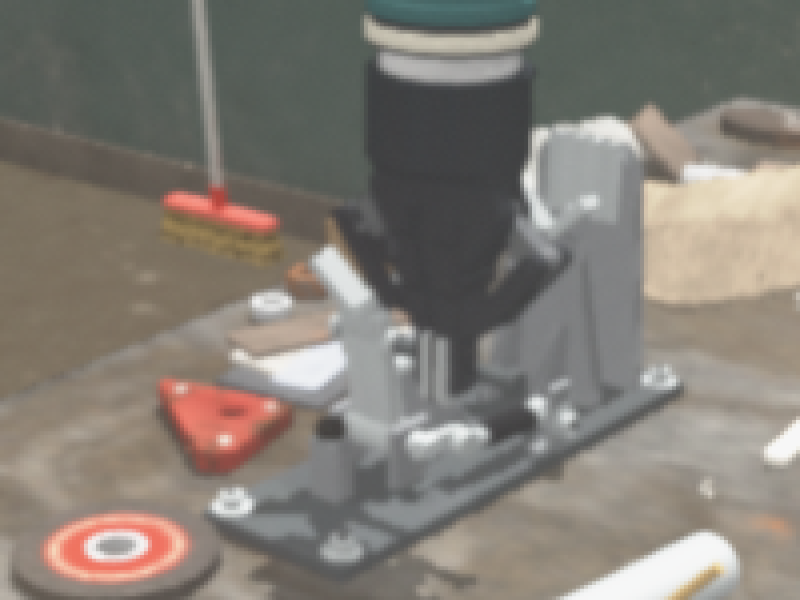

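Crop s2c shows the rest upright, with its vee at (345,275) and the leg at (370,390). The fingers are at (440,365), clear of the bar, so I'm retreating straight up.

Request:
jog_arm:
  motion:
    - [-1, 1, 0, 0, 0]
    - [-1, 1, 0, -8, 0]
    - [-1, 0, 0, -20, 0]
    - [-1, 0, 0, -30, 0]
    - [-1, 0, 0, -30, 0]
    - [-1, 0, 0, -30, 0]
    - [-1, 0, 0, -10, 0]
    - [-1, 0, 0, 0, 0]

```text
time: 8.87
tool_pos: [0.5654, 0.2664, 0.2176]
tcp_rot: [2.267, 2.17, 0.013]
wrist_force: [0.2, 0.2, -0.6]
width: -0.007
grip_force: 0.0
```

Run:
```python
from h import *
# pipe: average of top/side with side y bias ~ -3mm ; fresh top look for pipe
im,d=shot('top','t1');C=cloud('top',d);S=cloud('side',np.load('pics/s2.npz')['d'])
for n,K in(('top',C),('side',S)):
    x,y,zz=K[:,:,0],K[:,:,1],K[:,:,2]
    m=(zz>.012)&(zz<.05)&(x>.38)&(x<.51)&(y>.2)&(y<.44)
    l,k,st,_=cv2.connectedComponentsWithStats(m.astype(np.uint8)); i=1+np.argmax(st[1:,4]);p=K[k==i]
    r=cv2.minAreaRect(p[:,:2].astype(np.float32));t=p[(p[:,2]>.030)]
    print('pipe',n,len(p),r,np.percentile(p[:,2],[50,90,98]),cv2.fitLine(t[:,:2].astype(np.float32),cv2.DIST_HUBER,0,.001,.001).ravel())
J=np.stack([(C[...,:2]-O)@XJ,(C[...,:2]-O)@YJ,C[...,2]],-1)*1e3
m=(J[...,2]>105)&(J[...,2]<150)&(J[...,1]<-20)&(J[...,1]>-150)&(abs(J[...,0])<40);print(m.sum(),np.percentile(J[m],[2,50,98],0).round(1))
plan([.449,.326,.15],79.6)
```

```text
pipe top 1465 ((0.4478084146976471, 0.3141768276691437), (0.17632153630256653, 0.034634608775377274), 79.60381317138672) [0.03162477 0.03501351 0.03651353] [0.18261972 0.9831836  0.4472418  0.30858678]
pipe side 1587 ((0.446172833442688, 0.3288184404373169), (0.20200157165527344, 0.033476341515779495), 78.56765747070312) [0.02988602 0.03378747 0.03467318] [0.18904164 0.98196906 0.44766125 0.34067345]Traceback (most recent call last):
  File "<stdin>", line 11, in <module>
    return _quantile_unchecked(
        a, q, axis, out, overwrite_input, method, keepdims, weights)
    return _ureduce(a,
                    func=_quantile_ureduce_func,
    ...<5 lines>...
                    overwrite_input=overwrite_input,
                    method=method)
    r = func(a, **kwargs)
    result = _quantile(arr,
                       quantiles=q,
    ...<2 lines>...
                       out=out,
                       weights=wgt)
    slices_having_nans = np.isnan(arr[-1, ...])
                                  ~~~^^^^^^^^^
IndexError: index -1 is out of bounds for axis 0 with size 0
```

Run:
```python
from h import *
plan([.449,.326,.10],79.6)
```

```text
mm in tool axes [  54.9 -117.9  114.3] yaw 87.51 twist 7.91 tcp jig [ 61.9 -88.3 214.7] F [ 0.5 -0.2  0.5]
```

Request:
jog_arm:
  motion:
    - [1, 10, -20, 0, 0]
    - [1, 15, -30, 0, 0]
    - [1, 15, -30, 0, 0]
    - [1, 15, -30, 0, 0]
    - [1, 0, -8, 20, 4]
    - [1, 0, 0, 30, 3.9]
    - [1, 0, 0, 30, 0]
    - [1, 0, 0, 20, 0]
    - [1, 0, 0, 10, 0]
    - [1, 0, 0, 0, 0]

```text
time: 9.75
tool_pos: [0.4439, 0.3231, 0.0974]
tcp_rot: [-2.413, -2.01, 0.015]
wrist_force: [-0.6, -0.6, -0.2]
width: 1.001
grip_force: 0.0
```

Run:
```python
from h import *
plan([.449,.326,.002],79.6)
im,d=shot('top','t2');C=cloud('top',d); J=np.stack([(C[...,:2]-O)@XJ,(C[...,:2]-O)@YJ,C[...,2]],-1)*1e3
for z0,z1 in((130,148),(114,124),(85,104)):
    m=(J[...,2]>z0)&(J[...,2]<z1)&(J[...,1]<-20)&(J[...,1]>-150)&(abs(J[...,0])<40);print(m.sum(),np.percentile(J[m],[2,50,98],0).round(1) if m.any() else '')
s,ds=shot('side','s3')
cv2.imwrite('pics/c3.png',np.hstack([cv2.resize(im[140:310,200:430],(400,296)),cv2.resize(s[140:320,230:430],(400,360))[:296]])[:,:,::-1])
```

```text
mm in tool axes [ 4.4  5.2 95.4] yaw 79.61 twist 0.01 tcp jig [ 184.3 -140.3   97.4] F [-0.6 -0.6 -0.2]
145 [[-28.8 -79.1 130.1]
 [-15.  -71.5 135.8]
 [ 27.  -64.1 140.8]]
88 [[-12.4 -77.1 115.4]
 [ -2.2 -69.4 120.6]
 [  9.1 -61.8 123.5]]
90 [[-19.8 -71.6  85.2]
 [ 22.7 -62.8  99.3]
 [ 38.9 -22.1 102.9]]
```

View pics/c3.png

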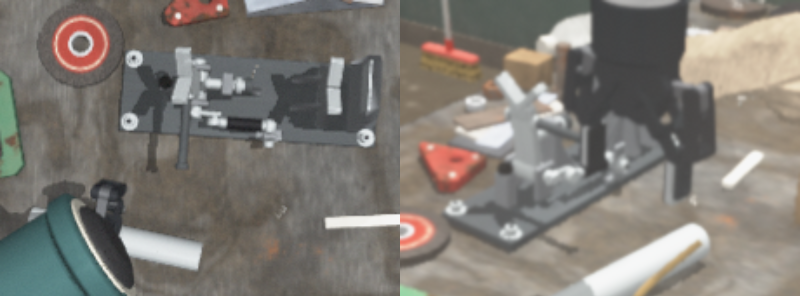

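The left half of c3 (top view) shows the rest standing with its vee at (183,75) and the bar ending at (182,165). The open gripper is over the pipe. I'll measure the rest angle precisely.

Run:
```python
from h import *
O2=np.array([.6225,.1738])
for n,f in(('top','t2'),('side','s3')):
    z=np.load(f'pics/{f}.npz');C=cloud(n,z['d']); J=np.stack([(C[...,:2]-O2)@XJ,(C[...,:2]-O2)@YJ,C[...,2]],-1)*1e3
    def q(x0,x1,y0,y1,z0,z1,t):
        m=(J[...,0]>x0)&(J[...,0]<x1)&(J[...,1]>y0)&(J[...,1]<y1)&(J[...,2]>z0)&(J[...,2]<z1);p=J[m]
        print(n,t,m.sum(),np.percentile(p,[5,50,95],0).round(1).tolist() if m.any() else '')
    q(25,92,-110,-40,70,112,'bar'); q(-30,30,-110,-40,118,145,'vee'); q(-30,30,70,100,118,145,'fixed vee'); q(-30,30,105,135,155,170,'plate')
    q(-14,14,-110,-30,50,110,'leg')
```

```text
top bar 199 [[29.5, -72.7, 97.0], [59.9, -68.0, 100.2], [89.3, -63.7, 103.4]]
top vee 269 [[-26.1, -79.9, 119.7], [-4.4, -71.6, 131.0], [25.8, -64.2, 139.7]]
top fixed vee 242 [[-24.9, 78.4, 119.8], [-3.3, 84.5, 131.1], [24.8, 91.1, 140.4]]
top plate 238 [[-25.1, 114.5, 156.6], [0.4, 119.6, 163.3], [25.8, 125.0, 166.1]]
top leg 198 [[-9.7, -99.3, 52.9], [-0.0, -59.0, 74.0], [10.6, -31.1, 100.2]]
side bar 107 [[27.0, -75.7, 93.3], [49.2, -73.5, 98.1], [72.7, -68.8, 101.0]]
side vee 183 [[-23.5, -82.7, 119.0], [-9.2, -78.3, 129.0], [26.8, -68.5, 138.2]]
side fixed vee 0 
side plate 0 
side leg 395 [[-10.5, -99.0, 51.8], [3.4, -71.4, 71.1], [13.4, -32.3, 105.7]]
```

```bash
sed -i 's/\[.622,.175\]/[.6225,.1738]/' h.py
python3 - <<'E'
from h import *
plan(jig(.068,-.098,.20),87.54)
R=cv2.Rodrigues(bot.read_state()['tcp_rot'])[0]; a=np.radians(87.54); X=np.array([np.cos(a),np.sin(a)]);Y=np.array([X[1],-X[0]])
d=(jig(.068,-.098,.2)-bot.read_state()['tool_pos'])[:2];print('after twist',d@X*1e3,d@Y*1e3)
E
```

```text
mm in tool axes [-29.5 118.9 -98.4] yaw 79.59 twist -7.95 tcp jig [ 181.9 -143.5  101.7] F [ 0.1 -0.2  0.2]
after twist -45.51796979934932 113.85823931095
```

Request:
jog_arm:
  motion:
    - [-1, 0, 0, -20, -4]
    - [-1, 0, 0, -30, -3.9]
    - [-1, 0, 0, -30, 0]
    - [-1, -5, 14, -18, 0]
    - [-1, -10, 30, 0, 0]
    - [-1, -15, 30, 0, 0]
    - [-1, -10, 30, 0, 0]
    - [-1, -5, 10, 0, 0]
    - [-1, 0, 0, 0, 0]
    - [-1, 0, 0, 0, 0]

```text
time: 10.68
tool_pos: [0.5598, 0.2754, 0.2016]
tcp_rot: [-2.271, -2.17, -0.002]
wrist_force: [-0.6, -0.4, 0.0]
width: -0.003
grip_force: 0.0
```

Run:
```python
from h import *
plan(jig(.068,-.098,.088),87.54)
```

```text
mm in tool axes [ -0.9  -1.1 113.5] yaw 87.41 twist -0.13 tcp jig [ 67.  -98.8 201.6] F [-0.6 -0.4  0. ]
```

Request:
jog_arm:
  motion:
    - [-1, 0, 0, 20, 0]
    - [-1, 0, 0, 30, 0]
    - [-1, 0, 0, 30, 0]
    - [-1, 0, 0, 20, 0]
    - [-1, 0, 0, 10, 0]
    - [-1, 0, 0, 4, 0]
    - [-1, -4, 0, 0, 0]
    - [-1, -4, 0, 0, 0]
    - [-1, 0, 0, 0, 0]

```text
time: 11.43
tool_pos: [0.5601, 0.2674, 0.0886]
tcp_rot: [2.269, 2.171, 0.004]
wrist_force: [-0.8, 0.3, 0.2]
width: -0.002
grip_force: 0.0
```

Request:
jog_arm:
  motion:
    - [-1, -2, 0, 0, 0]
    - [-1, -2, 0, 0, 0]
    - [-1, -1, 0, 0, 0]
    - [-1, 0, 0, 0, 0]

```text
time: 11.77
tool_pos: [0.5591, 0.2622, 0.087]
tcp_rot: [2.27, 2.172, 0.001]
wrist_force: [0.8, -0.2, -0.4]
width: -0.001
grip_force: 0.0
```

Request:
jog_arm:
  motion:
    - [-1, -0.8, 0, 0, 0]
    - [-1, -0.8, 0, 0, 0]
    - [-1, 0, 0, 0, 0]

```text
time: 12.02
tool_pos: [0.5586, 0.2607, 0.0864]
tcp_rot: [-2.269, -2.172, 0.0]
wrist_force: [-0.4, 0.2, -0.1]
width: -0.002
grip_force: 0.0
```

```bash
cat > rest.py <<'E'
from h import *
z=shot('top','tx')[1];C=cloud('top',z); J=np.stack([(C[...,:2]-O)@XJ,(C[...,:2]-O)@YJ,C[...,2]],-1)*1e3
for t,x0,x1,z0,z1 in(('bar',25,92,90,112),('vee',-30,30,118,150)):
    m=(J[...,0]>x0)&(J[...,0]<x1)&(J[...,1]>-110)&(J[...,1]<-30)&(J[...,2]>z0)&(J[...,2]<z1)
    if m.any(): print(t,m.sum(),np.percentile(J[m],[5,50,95],0).round(1).tolist())
plan(jig(.068,-.098,.2))
E
python3 rest.py
```

```text
bar 4 [[26.6, -63.7, 99.0], [60.8, -58.9, 101.0], [92.0, -54.5, 103.2]]
vee 8 [[-14.0, -68.7, 131.7], [19.2, -65.2, 136.9], [26.3, -57.8, 139.5]]
mm in tool axes [  13.9   -0.5 -113.6] yaw 87.49 twist None tcp jig [ 67.6 -84.1  86.4] F [0.8 0.2 0.2]
```

Request:
jog_arm:
  motion:
    - [-1, -0.8, 0, 0, 0]
    - [-1, -0.5, 0, 0, 0]
    - [-1, 0, 0, 0, 0]

```text
time: 12.32
tool_pos: [0.5586, 0.2594, 0.0864]
tcp_rot: [-2.269, -2.172, 0.0]
wrist_force: [0.7, -0.1, -0.1]
width: -0.002
grip_force: 0.0
```

Request:
jog_arm:
  motion:
    - [-1, -0.7, 0, 0, 0]
    - [-1, -0.5, 0, 0, 0]
    - [-1, 0, 0, 0, 0]

```text
time: 12.57
tool_pos: [0.5586, 0.2582, 0.0865]
tcp_rot: [2.269, 2.172, -0.0]
wrist_force: [0.6, 0.3, -0.6]
width: -0.004
grip_force: 0.0
```

Run:
```python
from h import *
# bar end / vee via side view, compare with earlier side clouds (relative)
for f in('s0','s2','s3','s4'):
    d=shot('side','s4')[1] if f=='s4' else np.load(f'pics/{f}.npz')['d']
    C=cloud('side',d); J=np.stack([(C[...,:2]-O)@XJ,(C[...,:2]-O)@YJ,C[...,2]],-1)*1e3
    m=(J[...,0]>-30)&(J[...,0]<0)&(J[...,1]>-110)&(J[...,1]<-55)&(J[...,2]>118)&(J[...,2]<150)
    l=(J[...,0]>-15)&(J[...,0]<15)&(J[...,1]>-110)&(J[...,1]<-55)&(J[...,2]>95)&(J[...,2]<115)
    print(f,[ (k.sum(),np.percentile(J[k],[5,50,95],0).round(1).tolist()) for k in(m,l) if k.any()])
plan(jig(.068,-.098,.2))
```

```text
s0 []
s2 [(np.int64(118), [[-23.5, -82.7, 119.0], [-14.9, -77.0, 128.3], [-4.5, -67.4, 137.8]]), (np.int64(102), [[-9.9, -79.4, 96.7], [5.1, -76.6, 105.9], [14.2, -70.6, 113.9]])]
s3 [(np.int64(120), [[-24.7, -82.5, 118.8], [-14.7, -77.0, 128.2], [-3.8, -68.3, 137.5]]), (np.int64(102), [[-9.8, -79.2, 96.7], [4.9, -76.4, 106.5], [14.2, -69.1, 113.5]])]
s4 [(np.int64(67), [[-24.1, -62.7, 119.5], [-15.1, -59.9, 128.2], [-4.3, -56.1, 138.7]]), (np.int64(103), [[-10.6, -63.8, 96.0], [3.1, -61.4, 105.6], [13.6, -57.2, 113.6]])]
mm in tool axes [  16.3   -0.5 -113.5] yaw 87.5 twist None tcp jig [ 67.5 -81.7  86.5] F [-0.1  0.6 -0.3]
```

The rest has now snapped over: the leg moved about 15 mm inward, and the wrist shows no force. I'll back off and go for the pipe.

Request:
jog_arm:
  motion:
    - [-1, 2, 0, -6, 0]
    - [-1, 2, 0, -20, 0]
    - [-1, 0, 0, -30, 0]
    - [-1, 0, 0, -30, 0]
    - [-1, 0, 0, -20, 0]
    - [-1, 10, -20, -6, 0]
    - [-1, 15, -30, 0, 0]
    - [-1, 15, -30, 0, 0]
    - [1, 5, -20, 0, 4]
    - [1, 0, 0, 0, 3.9]

```text
time: 13.45
tool_pos: [0.4571, 0.313, 0.199]
tcp_rot: [-2.413, -2.009, 0.002]
wrist_force: [0.3, -0.4, 0.2]
width: 0.268
grip_force: 0.0
```

Request:
jog_arm:
  motion:
    - [1, 0, 0, 0, 0]
    - [1, 0, 0, 0, 0]

```text
time: 13.62
tool_pos: [0.4609, 0.312, 0.1992]
tcp_rot: [2.411, 2.014, 0.002]
wrist_force: [0.1, -0.3, -1.0]
width: 0.562
grip_force: 0.0
```

```bash
python3 rest.py
python3 - <<'E'
from h import *
plan([.449,.326,.002],79.6)
E
```

```text
bar 196 [[30.4, -59.5, 96.4], [60.7, -54.6, 100.7], [90.0, -50.3, 103.7]]
vee 268 [[-25.8, -59.2, 119.6], [-3.9, -52.4, 132.2], [26.1, -44.7, 139.9]]
mm in tool axes [-19.1 102.6  -0.9] yaw 79.71 twist None tcp jig [ 167.  -130.9  199. ] F [0.1 0.  0.1]
mm in tool axes [ 11.7 -14.7 197. ] yaw 79.71 twist 0.11 tcp jig [ 167.  -130.9  199. ] F [0.1 0.  0.1]
```

Request:
jog_arm:
  motion:
    - [1, 6, -7, 20, 0]
    - [1, 6, -8, 30, 0]
    - [1, 0, 0, 30, 0]
    - [1, 0, 0, 30, 0]
    - [1, 0, 0, 20, 0]
    - [1, 0, 0, 10, 0]
    - [1, 0, 0, 0, 0]
    - [1, 0, 0, 0, 0]

```text
time: 14.33
tool_pos: [0.4489, 0.326, 0.0586]
tcp_rot: [-2.414, -2.011, 0.001]
wrist_force: [0.4, 0.3, 0.4]
width: 1.003
grip_force: 0.0
```

Run:
```python
from h import *
plan([.449,.326,.002],79.6)
im,d=shot('top','t5');s,ds=shot('side','s5')
cv2.imwrite('pics/c5.png',np.hstack([cv2.resize(im[220:320,190:340],(420,280)),cv2.resize(s[200:340,240:420],(360,280))])[:,:,::-1])
print(proj('side',[bot.read_state()['tool_pos']]))
```

```text
mm in tool axes [ 0.   0.2 56.6] yaw 79.59 twist -0.01 tcp jig [ 180.  -144.6   58.6] F [0.4 0.3 0.4]
[[341.46749029 257.85126511]]
```

View pics/c5.png

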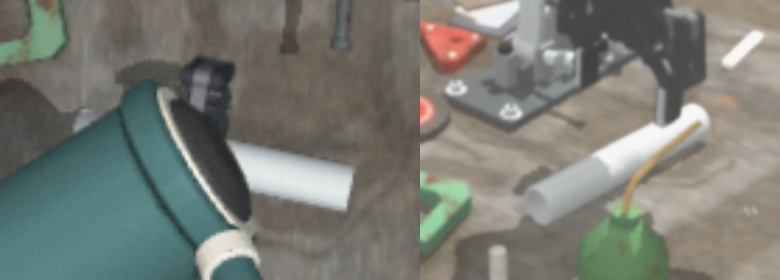

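In c5 the open fingers straddle the pipe, at (668,115) and (590,60), with the TCP above its middle. Next I lower and grip.

Request:
jog_arm:
  motion:
    - [1, 0, 0, 15, 0]
    - [1, 0, 0, 20, 0]
    - [1, 0, 0, 12, 0]
    - [1, 0, 0, 6, 0]
    - [1, 0, 0, 2, 0]
    - [1, 0, 0, 0, 0]

```text
time: 14.93
tool_pos: [0.4484, 0.3262, 0.0037]
tcp_rot: [2.414, 2.011, 0.0]
wrist_force: [-0.4, -0.6, -1.2]
width: 1.003
grip_force: 0.0
```

Request:
jog_arm:
  motion:
    - [-1, 0, 0, 0, 0]
    - [-1, 0, 0, 0, 0]
    - [-1, 0, 0, 0, 0]
    - [-1, 0, 0, 0, 0]
    - [-1, 0, 0, 0, 0]
    - [-1, 0, 0, 0, 0]
    - [-1, 0, 0, 0, 0]
    - [-1, 0, 0, 0, 0]
  force: 40

```text
time: 15.6
tool_pos: [0.4485, 0.3265, 0.0043]
tcp_rot: [-2.414, -2.011, -0.001]
wrist_force: [-2.3, -0.0, 5.7]
width: 0.383
grip_force: 39.8
```

Request:
jog_arm:
  motion:
    - [-1, 0, 0, -5, 0]
    - [-1, 0, 0, -15, 0]
    - [-1, 0, 0, -25, 0]
    - [-1, 0, 0, -30, 0]
    - [-1, 0, 0, -35, 0]
    - [-1, 0, 0, -35, 0]
    - [-1, 0, 0, -35, -4]
    - [-1, 0, 0, -25, -3.9]
    - [-1, 0, 0, 0, 0]
    - [-1, 0, 0, 0, 0]

```text
time: 16.43
tool_pos: [0.4486, 0.3264, 0.2089]
tcp_rot: [2.271, 2.17, 0.003]
wrist_force: [-0.0, 1.4, -6.4]
width: 0.382
grip_force: 40.9
```

Run:
```python
from h import *
print(bot.read_state()['width'],bot.read_state()['grip_force'])
plan(jig(0,-.002,.20),87.54)
im,d=shot('side','s6');S=cloud('side',d);im,d=shot('top','t6');T=cloud('top',d)
p=bot.read_state()['tool_pos']
for n,C in(('side',S),('top',T)):
    x,y,z=[C[...,i] for i in range(3)]
    im=np.load(f'pics/{n[0]}6.npz')['im'].astype(int)
    m=(abs(z-p[2]-.0127)<.022)&(abs(x-p[0])<.05)&(abs(y-p[1])<.125)
    q=C[m]; xm=[ (a,np.median(q[abs(q[:,1]-p[1]-a)<.01],0)-p if (abs(q[:,1]-p[1]-a)<.01).sum()>5 else None) for a in(-.08,-.06,-.04,.04,.06,.08)]
    print(n,m.sum(),'y range',np.percentile(q[:,1]-p[1],[0.5,99.5]),'z',np.percentile(q[:,2]-p[2],[2,98]))
    for a in xm: print(a)
```

```text
0.3815511204262427 40.90494096279144
mm in tool axes [-142.5  180.7    9. ] yaw 87.39 twist -0.15 tcp jig [ 180.3 -145.   208.9] F [-0.   1.4 -6.4]
side 1891 y range [-0.09381813  0.10360053] z [0.00329173 0.03380802]
(-0.08, array([-0.01663567, -0.080597  ,  0.02045844]))
(-0.06, array([-0.01599488, -0.05964471,  0.01855184]))
(-0.04, array([-0.01544696, -0.03982051,  0.01869524]))
(0.04, array([-0.00868384,  0.03959336,  0.0256854 ]))
(0.06, array([-0.00797569,  0.06031267,  0.02509441]))
(0.08, array([-0.00177294,  0.08164254,  0.0191857 ]))
top 1155 y range [-0.09945567 -0.01184111] z [0.01519855 0.03318497]
(-0.08, array([-3.82579079e-05, -8.01720564e-02,  2.93340848e-02]))
(-0.06, array([ 0.00097874, -0.05996027,  0.02920777]))
(-0.04, array([ 0.00191444, -0.03985258,  0.02912686]))
(0.04, None)
(0.06, None)
(0.08, None)
```

Request:
jog_arm:
  motion:
    - [-1, -8, 10, 0, 0]
    - [-1, -16, 20, 0, 0]
    - [-1, -22, 28, 0, 0]
    - [-1, -22, 28, 0, 0]
    - [-1, -22, 28, 0, 0]
    - [-1, -22, 28, 0, 0]
    - [-1, -18, 22, 0, 0]
    - [-1, -9, 12, 0, 0]
    - [-1, -3, 4, 0, 0]
    - [-1, 0, 0, 0, 0]

```text
time: 17.37
tool_pos: [0.6215, 0.1749, 0.2056]
tcp_rot: [-2.27, -2.168, 0.006]
wrist_force: [-0.3, -0.0, -5.3]
width: 0.378
grip_force: 41.0
```

Request:
jog_arm:
  motion:
    - [-1, 0, 0, 0, 0]
    - [-1, 0, 0, 0, 0]

```text
time: 17.53
tool_pos: [0.6204, 0.1772, 0.2074]
tcp_rot: [-2.267, -2.172, 0.003]
wrist_force: [-0.3, -0.4, -5.8]
width: 0.383
grip_force: 41.0
```

Run:
```python
from h import *
plan(jig(0,-.002,.130),87.54)
im,d=shot('top','t7');T=cloud('top',d)
J=np.stack([(T[...,:2]-O)@XJ,(T[...,:2]-O)@YJ,T[...,2]],-1)*1e3
for t,y0,y1,z0,z1 in(('pipe+',60,110,205,260),('pipe-',-115,-60,205,260)):
    m=(abs(J[...,0])<40)&(J[...,1]>y0)&(J[...,1]<y1)&(J[...,2]>z0)&(J[...,2]<z1)
    print(t,m.sum(),np.percentile(J[m],[2,50,98],0).round(1).tolist() if m.any() else '')
```

```text
mm in tool axes [-1.4  2.4 77.4] yaw 87.54 twist 0.0 tcp jig [  2.2  -3.4 207.4] F [-0.3 -0.4 -5.8]
pipe+ 471 [[-13.0, 61.0, 222.3], [4.8, 79.6, 235.0], [18.4, 96.4, 239.4]]
pipe- 191 [[-11.3, -102.3, 221.9], [10.0, -95.3, 233.8], [18.4, -77.8, 238.4]]
```

Request:
jog_arm:
  motion:
    - [-1, 0, 1.4, 10, 0]
    - [-1, 0, 1, 20, 0]
    - [-1, 0, 0, 20, 0]
    - [-1, 0, 0, 10, 0]
    - [-1, 0, 0, 5, 0]
    - [-1, 0, 0, 0, 0]
    - [-1, 0, 0, 0, 0]

```text
time: 18.17
tool_pos: [0.6244, 0.1767, 0.1438]
tcp_rot: [2.269, 2.173, 0.001]
wrist_force: [0.5, 0.4, -5.4]
width: 0.385
grip_force: 40.8
```

Request:
jog_arm:
  motion:
    - [-1, 0, 0, 2, 0]
    - [-1, 0, 0, 2, 0]
    - [-1, 0, 0, 2, 0]
    - [-1, 0, 0, 1.5, 0]
    - [-1, 0, 0, 0, 0]
    - [-1, 0, 0, 0, 0]

```text
time: 18.67
tool_pos: [0.6242, 0.1763, 0.1359]
tcp_rot: [-2.269, -2.172, 0.0]
wrist_force: [0.4, -0.7, -5.3]
width: 0.379
grip_force: 40.9
```

Request:
jog_arm:
  motion:
    - [-1, 0, 0, 1, 0]
    - [-1, 0, 0, 1, 0]
    - [-1, 0, 0, 0, 0]
    - [-1, 0, 0, 0, 0]

```text
time: 19.0
tool_pos: [0.6241, 0.1763, 0.1338]
tcp_rot: [-2.269, -2.172, 0.0]
wrist_force: [0.8, -0.8, -5.0]
width: 0.385
grip_force: 40.9
```

Request:
jog_arm:
  motion:
    - [-1, 0, -0.5, 1, 0]
    - [-1, 0, -0.5, 1, 0]
    - [-1, 0, 0, 1, 0]
    - [-1, 0, 0, 0, 0]
    - [-1, 0, 0, 0, 0]

```text
time: 19.42
tool_pos: [0.6231, 0.1764, 0.1308]
tcp_rot: [-2.269, -2.172, 0.0]
wrist_force: [-0.3, -0.8, -5.7]
width: 0.386
grip_force: 40.9
```

Request:
jog_arm:
  motion:
    - [-1, 0, 0, 1, 0]
    - [-1, 0, 0, 1, 0]
    - [-1, 0, 0, 0, 0]
    - [-1, 0, 0, 0, 0]

```text
time: 19.75
tool_pos: [0.6232, 0.1764, 0.1289]
tcp_rot: [-2.269, -2.172, 0.0]
wrist_force: [-0.6, -0.2, -5.1]
width: 0.378
grip_force: 40.9
```

Request:
jog_arm:
  motion:
    - [-1, 0, 0, 0.7, 0]
    - [-1, 0, 0, 0.7, 0]
    - [-1, 0, 0, 0, 0]
    - [-1, 0, 0, 0, 0]

```text
time: 20.08
tool_pos: [0.6234, 0.1764, 0.1281]
tcp_rot: [2.269, 2.172, 0.001]
wrist_force: [-1.6, -0.3, -2.2]
width: 0.378
grip_force: 41.4
```

Request:
jog_arm:
  motion:
    - [-1, 0, 0, 0.5, 0]
    - [-1, 0, 0, 0.5, 0]
    - [-1, 0, 0, 0, 0]
    - [-1, 0, 0, 0, 0]

```text
time: 20.42
tool_pos: [0.6235, 0.1765, 0.128]
tcp_rot: [2.269, 2.172, 0.001]
wrist_force: [-4.4, -0.8, 5.2]
width: 0.384
grip_force: 42.1
```

Request:
jog_arm:
  motion:
    - [-1, 0, -0.8, -0.6, 0]
    - [-1, 0, 0, 0, 0]
    - [-1, 0, 0, 0, 0]

```text
time: 20.67
tool_pos: [0.6229, 0.1766, 0.1276]
tcp_rot: [2.269, 2.172, 0.002]
wrist_force: [-1.8, -0.7, 3.1]
width: 0.384
grip_force: 41.7
```

Run:
```python
from h import *
s=bot.read_state();plan(jig(0,-.002,.130),87.54);print(s['torque'])
im,d=shot('side','s8');S=cloud('side',d)
cv2.imwrite('pics/s8c.png',cv2.resize(im[90:260,230:400],None,fx=3.5,fy=3.5,interpolation=3)[:,:,::-1])
```

```text
mm in tool axes [-0.8 -0.3 -2.4] yaw 87.49 twist -0.05 tcp jig [ -0.3  -2.8 127.6] F [-1.8 -0.7  3.1]
[-0.12338088  0.25835525 -0.07773174]
```

View pics/s8c.png

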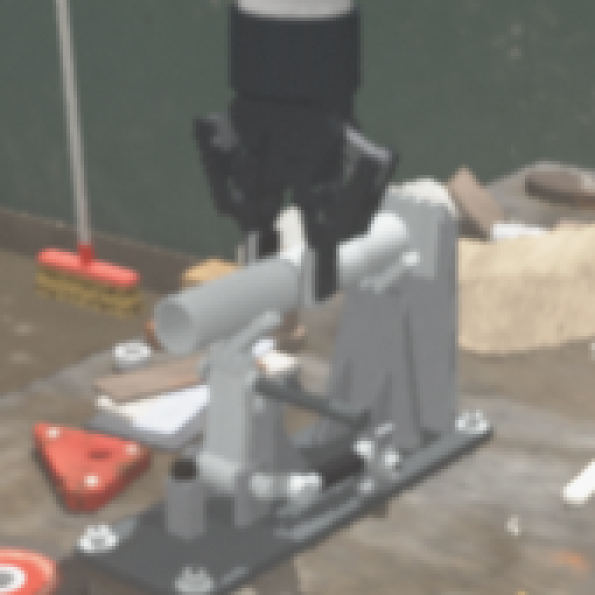

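Crop s8c shows the pipe lying in both vees, from its free end at (180,325) to the end plate side at (400,235). I'll let it settle, then regrip without preload.

Request:
jog_arm:
  motion:
    - [-0.05, 0, 0, 0, 0]
    - [-0.05, 0, 0, 0, 0]
    - [-0.05, 0, 0, 0, 0]
    - [-0.05, 0, 0, 0, 0]

```text
time: 21.05
tool_pos: [0.6226, 0.1764, 0.127]
tcp_rot: [2.269, 2.172, 0.0]
wrist_force: [-0.3, 0.7, 0.2]
width: 0.471
grip_force: 0.0
```

Request:
jog_arm:
  motion:
    - [-1, 0, 0, 0, 0]
    - [-1, 0, 0, 0, 0]
    - [-1, 0, 0, 0, 0]
    - [-1, 0, 0, 0, 0]
    - [-1, 0, 0, 0, 0]
  force: 40

```text
time: 21.47
tool_pos: [0.6226, 0.1764, 0.1273]
tcp_rot: [2.269, 2.172, 0.001]
wrist_force: [0.1, -0.2, 0.3]
width: 0.381
grip_force: 39.7
```

Zero preload. Now I slide toward the end plate, along -tool x.

Request:
jog_arm:
  motion:
    - [-1, -1, 0, 0, 0]
    - [-1, -1.5, 0, 0, 0]
    - [-1, -1.5, 0, 0, 0]
    - [-1, -1.5, 0, 0, 0]
    - [-1, -1.5, 0, 0, 0]

```text
time: 21.88
tool_pos: [0.6223, 0.1704, 0.1273]
tcp_rot: [-2.269, -2.172, -0.003]
wrist_force: [0.1, 4.0, 0.0]
width: 0.378
grip_force: 39.7
```

Request:
jog_arm:
  motion:
    - [-1, -1.5, 0, 0, 0]
    - [-1, -1, 0, 0, 0]
    - [-1, -1, 0, 0, 0]
    - [-1, -1, 0, 0, 0]

```text
time: 22.22
tool_pos: [0.6221, 0.1658, 0.1273]
tcp_rot: [-2.269, -2.172, -0.002]
wrist_force: [0.8, 4.6, -0.6]
width: 0.381
grip_force: 39.7
```

Request:
jog_arm:
  motion:
    - [-1, -0.8, 0, 0, 0]
    - [-1, -0.8, 0, 0, 0]
    - [-1, -0.8, 0, 0, 0]
    - [-1, -0.8, 0, 0, 0]

```text
time: 22.55
tool_pos: [0.6219, 0.1626, 0.1273]
tcp_rot: [-2.269, -2.172, -0.002]
wrist_force: [0.4, 5.7, 0.0]
width: 0.377
grip_force: 39.7
```

Request:
jog_arm:
  motion:
    - [-1, -0.6, 0, 0, 0]
    - [-1, -0.6, 0, 0, 0]
    - [-1, -0.6, 0, 0, 0]

```text
time: 22.8
tool_pos: [0.6219, 0.1608, 0.1273]
tcp_rot: [-2.269, -2.172, -0.002]
wrist_force: [0.0, 4.8, 0.1]
width: 0.383
grip_force: 39.7
```

Request:
jog_arm:
  motion:
    - [-1, -0.5, 0, 0, 0]
    - [-1, -0.5, 0, 0, 0]

```text
time: 22.97
tool_pos: [0.6218, 0.1598, 0.1273]
tcp_rot: [-2.269, -2.172, -0.002]
wrist_force: [0.5, 5.5, -0.7]
width: 0.382
grip_force: 39.7
```

Request:
jog_arm:
  motion:
    - [-1, -0.5, 0, 0, 0]
    - [-1, -0.5, 0, 0, 0]

```text
time: 23.13
tool_pos: [0.6218, 0.1592, 0.1273]
tcp_rot: [-2.269, -2.171, -0.003]
wrist_force: [1.1, 8.0, 0.0]
width: 0.379
grip_force: 39.7
```

Request:
jog_arm:
  motion:
    - [-1, -0.5, 0, 0, 0]
    - [-1, -0.5, 0, 0, 0]

```text
time: 23.3
tool_pos: [0.6218, 0.1592, 0.1273]
tcp_rot: [-2.268, -2.17, -0.005]
wrist_force: [1.7, 10.8, -1.5]
width: 0.382
grip_force: 39.7
```

Request:
jog_arm:
  motion:
    - [-1, -0.5, 0, 0, 0]
    - [-1, -0.4, 0, 0, 0]

```text
time: 23.47
tool_pos: [0.6218, 0.1592, 0.1273]
tcp_rot: [-2.268, -2.17, -0.007]
wrist_force: [1.7, 13.6, -0.9]
width: 0.38
grip_force: 39.8
```

Request:
jog_arm:
  motion:
    - [-1, -0.3, 0, 0, 0]
    - [-1, 0, 0, 0, 0]
    - [-1, 0, 0, 0, 0]
    - [-1, 0, 0, 0, 0]
    - [-1, 0, 0, 0, 0]
    - [-1, 0, 0, 0, 0]
    - [-1, 0, 0, 0, 0]
    - [-1, 0, 0, 0, 0]
    - [-1, 0, 0, 0, 0]
    - [-1, 0, 0, 0, 0]

```text
time: 24.3
tool_pos: [0.6218, 0.1593, 0.1274]
tcp_rot: [-2.267, -2.17, -0.007]
wrist_force: [0.9, 12.5, -1.5]
width: 0.384
grip_force: 39.8
```

Request:
jog_arm:
  motion:
    - [-1, 0, 0, 0, 0]
    - [-1, 0, 0, 0, 0]
    - [-1, 0, 0, 0, 0]
    - [-1, 0, 0, 0, 0]
    - [-1, 0, 0, 0, 0]
    - [-1, 0, 0, 0, 0]
    - [-1, 0, 0, 0, 0]
    - [-1, 0, 0, 0, 0]
    - [-1, 0, 0, 0, 0]
    - [-1, 0, 0, 0, 0]

```text
time: 25.13
tool_pos: [0.6218, 0.1592, 0.1274]
tcp_rot: [-2.267, -2.17, -0.007]
wrist_force: [1.9, 12.6, -1.1]
width: 0.384
grip_force: 39.8
```

Request:
jog_arm:
  motion:
    - [-1, 0.6, 0, 0, 0]
    - [-1, 0.6, 0, 0, 0]
    - [-1, 0.6, 0, 0, 0]
    - [-1, 0, 0, 0, 0]

```text
time: 25.47
tool_pos: [0.6218, 0.1593, 0.1273]
tcp_rot: [-2.268, -2.171, -0.004]
wrist_force: [0.7, 7.1, 0.4]
width: 0.38
grip_force: 39.9
```

Request:
jog_arm:
  motion:
    - [-1, 0.6, 0, 0, 0]
    - [-1, 0.5, 0, 0, 0]
    - [-1, 0, 0, 0, 0]

```text
time: 25.72
tool_pos: [0.6218, 0.1592, 0.1273]
tcp_rot: [-2.269, -2.172, -0.002]
wrist_force: [-0.1, 5.2, 0.6]
width: 0.384
grip_force: 39.9
```

Request:
jog_arm:
  motion:
    - [0, 0, 0, 0, 0]
    - [0, 0, 0, 0, 0]
    - [0.1, 0, 0, 0, 0]
    - [0.1, 0, 0, 0, 0]
    - [0.1, 0, 0, 0, 0]

```text
time: 26.13
tool_pos: [0.6216, 0.1581, 0.127]
tcp_rot: [2.27, 2.172, -0.001]
wrist_force: [1.1, -0.4, -0.7]
width: 0.551
grip_force: 0.0
```

Request:
jog_arm:
  motion:
    - [0.1, 0, 0, -4, 0]
    - [0.1, 0, 0, -8, 0]
    - [0.1, 0, 0, -15, 0]
    - [0.1, 0, 0, -25, 0]
    - [0.1, 0, 0, -30, 0]
    - [0.1, 0, 0, -30, 0]
    - [0.1, 20, -30, -10, 0]
    - [0.1, 20, -35, 0, 0]
    - [0.1, 20, -35, 0, 0]
    - [0.1, 0, -30, 0, 0]

```text
time: 26.97
tool_pos: [0.4931, 0.2269, 0.2508]
tcp_rot: [-2.267, -2.173, -0.005]
wrist_force: [-0.1, 0.9, 0.9]
width: 0.553
grip_force: 0.0
```

Run:
```python
from h import *
plan(jig(0,0,.2))
im,d=shot('top','t9');T=cloud('top',d);s,_=shot('side','s9')
J=np.stack([(T[...,:2]-O)@XJ,(T[...,:2]-O)@YJ,T[...,2]],-1)*1e3
m=(abs(J[...,0])<17)&(abs(J[...,1])<113)&(J[...,2]>143)&(J[...,2]<175)
p=J[m];print(m.sum(),np.percentile(p,[1,50,99],0).round(1).tolist())
for a in(-80,-40,0,40,80,105):
    q=p[abs(p[:,1]-a)<8]; print(a,np.median(q,0).round(1),np.percentile(q[:,2],90).round(1)) if len(q) else None
cv2.imwrite('pics/c9.png',np.hstack([cv2.resize(im[110:300,220:440],(440,380)),cv2.resize(s[100:290,230:410],(360,380))])[:,:,::-1])
```

```text
mm in tool axes [-47.7 131.5  50.9] yaw 87.57 twist None tcp jig [131.6 -47.5 250.8] F [-0.1  0.9  0.9]
2103 [[-16.0, -82.6, 143.8], [1.3, 14.6, 155.1], [16.1, 111.2, 159.8]]
-80 [  0.2 -78.5 155.1] 157.8
-40 [  0.9 -40.  155. ] 158.0
0 [  0.7   0.4 155. ] 158.1
40 [  0.9  39.6 155.3] 158.4
80 [  1.8  79.8 155. ] 158.3
105 [  2.  105.2 155. ] 158.1
```

View pics/c9.png

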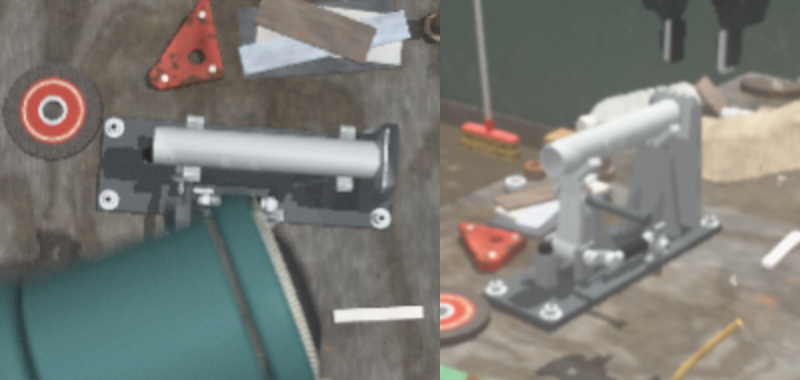

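c9 shows the pipe level in both vees, running from its free end at (155,147) to the end plate at (383,158). The bystanders look unmoved and the arm is clear.

```bash
python3 -c "
from workcell import bot
print(bot.finish_job())"
```

```text
the job is handed in; nothing more can be done
None
```

The rest is up against its stop and the pipe lies level in both vees, home against the end plate; I pushed it there at about 12.6 N at the wrist (roughly 8–12 N at the plate), then let go and handed the job in at about 27 s, and the rest needed a second push because it stalled near the over-centre point on the first.

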